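# Raise the telescoping sensor mast

## Robot

A 6-joint arm with a two-finger parallel gripper is mounted at the origin on the work surface. World frame = base frame: x ahead of the robot, y to its left, z up, the work surface at z = 0. Lengths are in m, angles in rad, forces in N, time in s.
With the tool pointing down it reaches from about 0.3 to 0.825 m from the base axis. Payload 5.4 kg.
Tool frame: the origin (TCP) lies at the very end of the fingers, on their centre line; the grasp point (between the pads) lies manip.grip_depth behind it (manip.grip_depth is the distance from the TCP to the grasp point, in m); x points along the fingers, y is the direction in which the jaws open and shut, and the axes are right-handed (so a half turn about x gives the same grasp; the last joint's range is limited). The gripper opens to 92 mm and grips with 3 to 60 N. Pads are 20 mm wide; open, the fingers measure 128 mm over their backs; the gripper's body (75 mm by 189 mm) begins 69 mm behind the grasp point.
Start: joints at [0.965, 0.158, 1.597, -0, 1.386, -0.21], TCP at [0.222, 0.531, 0.215] pointing down, gripper open.
Joint ranges: [-2.91, 2.91], [-0.94, 2.29], [0.18, 2.7], [-1.29, 4.43], [0.17, 2.64], [-3, 3]. Speed limits (rad/s): [2.57, 2.57, 3.14, 3.14, 3.14, 3.14].

## Interface

Orientations are given as a unit quaternion [x, y, z, w].
In Python, from plant import manip gives the robot as it stands.
- The arm moves only by the tool send_rows, never from a script. Its argument "deltas" is a list of rows, each an object with "offset": the shift along the tool's x, y, z in cm, a list of three; "delta_rot": the turn, a rotation vector about the tool's x, y, z in rad, a list of three; "gripper": the finger opening in cm, from 0 to 9.19. A call has 1 to 20 rows; each row shifts and turns the commanded pose from where the row before left it, along the tool's axes as they then stand; what a row does not reach is not made up. A row lasts 1/8 s, in which the tool goes at most 62.5 mm and 10.7 degrees, less where a joint would pass 70% of its speed; a pose out of reach is approached as far as the arm can. A call is refused whole if a number of a shift passes 6.25 or a number of a turn 0.188, either way. A call with a gripper value outside its range is refused whole. The fingers move at their own pace and stop on an object; "force" is the grip in N (left out, the last holds). Time passes only in rows, so rows that do not move let the fingers close. It gives the time, the measured TCP pose, the force and the opening at its end, in the units of the state.
- manip.state(): the state, without advancing time (a new reading comes with each control period).
- manip.read_camera(name): name is "side" or "top" or "wrist"; returns a dict with "image" (420x560x3 uint8, red, green, blue), "z_map" (420x560 float32, m along the optical axis (not along the pixel's ray), 0 where there is no reading), "fx", "fy", "cx", "cy" (pixels), "R" (3x3) and "t" (3): a world point X has camera coordinates R X + t; the wrist camera has in their place "mount" (4x4, takes a point from camera to tool coordinates, whose origin is the TCP and whose axes are the tool frame's). Camera axes: x right, y down, z forward; pixel columns grow to the right and rows downward; lengths in m; the calibration is good to about 2 mm. A picture is of the moment at which its call begins: read the wrist's pose just before it.
- manip.finish_job(): hands the job in, once; it reports no verdict.
The state is a dict: "time_s": time; "joints": joint angles; "qvel": joint speeds; "tau": joint torques, N m; "tool_pos": TCP position; "orientation": TCP orientation; "ft_force": force on the tool from outside, world axes, zero at the start; "moment": the same for the moment, N m; "finger_gap": finger opening in m.
Only numpy, scipy, OpenCV 4.12 (cv2) and the standard library are available. Lean on these libraries where they do the work, as an engineer would, in place of code of your own. Each camera call takes 0.05 s, during which the arm holds its last target.

## Task

Swing the blue guard in front of the sensor mast all the way down until it lies flat, and leave it down. Then take the mast's black head between the fingers so that they squeeze its orange release paddle fully in, draw the head straight up past the first stop to the second stop (both tubes fully out), and finish while still holding it up there, steady, with the paddle squeezed: do not let go at the end, as the mast sinks when released. Leave the other things on the bench where they are.

Things in the scene. Friction and masses are not known exactly. Their poses are not given: they have to be found in the camera images.
- case: The fixed blue cradle of the mast, standing on the bench, open at the top: 104 mm deep (x -27 to +77 mm), 150 mm wide (y), its side and back walls 85 mm high and 6 mm thick. Its origin is on the bench surface, on the vertical axis of the mast. Its x axis points from the guard side (front, -x) to the back wall, z up. It does not move during the job.
- guard_hinge (a point): Middle of the guard's hinge line, fixed: at (-31, 0, 12) mm in the cradle's frame; the line runs along the cradle's y axis.
- guard_edge (a point): Middle of the guard's free edge: the centre of a grey round bar, 14 mm thick, 144 mm long, along the edge, 155 mm from the hinge line. Guard: blue panel with a yellow stripe, 8 mm thick, 138 mm wide, centred on the hinge line. Closed, it stands upright in front of the mast (its inner face 5 mm ahead of the paddle) with its edge 167 mm above the bench, 32 mm higher than the top of the head, so that fingertips can hook over the bar from behind or pinch it.
- guard (a joint): Angle of the guard in rad: 0 upright (closed), growing as it swings towards the cradle's -x side and down, to 1.55 lying flat with its inner face up, 16 mm above the bench. Stiff hinge: it stays where it is left; opening it needs about 0.05 to 0.35 N m, lifting it up to 0.65 N m.
- head_center (a point): Centre of the mast's black head, a block 28 mm (cradle x) by 34 mm (cradle y) by 40 mm high; with the mast down it is 115 mm above the bench, on the cradle's vertical axis (a thin stud stands 8 mm above its top). The head only slides up and down and keeps the cradle's yaw.
- release_face (a point): Centre of the outer face of the orange release paddle on the head's -x (guard) side, 24 mm wide by 34 mm high, at the head's mid height; it stands 9 mm proud of the head (37 mm from paddle face to the head's back face; 29 mm when fully squeezed).
- release (a joint): How far the paddle is pressed towards the cradle's +x, in m: 0 out, 0.008 fully in. Spring: 2.4 N to start, 8 N fully in. The mast is latched down unless it is pressed beyond 0.0065.
- mast_head (a joint): How far the inner tube with the head is drawn out of the middle tube, in m: 0 down, 0.060 fully out (first stop). It slides out first, needing 4 to 6 N upwards.
- mast_mid (a joint): How far the middle tube is drawn out of the fixed outer tube, in m: 0 down, 0.060 fully out (second stop). It follows when the inner tube is fully out, needing 8 to 11 N upwards; at the second stop (head 120 mm above its rest height) the mast stops dead. Released, the mast sinks back (with the paddle out it may catch on its latch about 30 mm above rest).
- spray: Bystander: white spray can with a yellow label, 56 mm across, 190 mm high; origin at the centre of its foot.
- carton: Bystander: white carton 90 x 60 x 130 mm; origin at the centre of its underside.
- tape: Bystander: orange tape roll lying flat, 90 mm across, 24 mm high; origin under its centre.
- partsbin: Bystander: small blue open bin 100 x 90 x 50 mm; origin under its centre.
- mug: Bystander: white mug, 76 mm across, 90 mm high; origin under its centre.
- driver: Bystander: screwdriver lying on the bench; origin under its middle.

How it is judged:
By the outcome, as a careful person would: the job done as asked, in the order asked, and still so for the second after the job is handed in, while the arm keeps its last pose, push and grip.
It also fails if it takes over 53 s, if anything falls off the work surface, if the arm or the gripper's body presses on something with over 40 N, if the wrist force passes 120 N, or if a joint passes its speed limit or range.

## Working session

There is one attempt and no reset: what is moved stays moved. The work goes in short steps, Python scripts to look and compute and a tool call to move; the robot and the scene stay as the last step left them, time stands still between calls to the robot, and variables do not carry over. Pictures are saved under pics/ and viewed, and the job is handed in when it is done.

Besides the shell and the picture viewer there is one more tool, called after "Emit:" as name(argument=value, ...) on one line, values as JSON. send_rows: Moves the arm, as the interface text tells. Its arguments: {"type":"object","properties":{"deltas":{"type":"array"},"force":{"type":"number"}},"required":["deltas"]}

```bash
ls; mkdir -p pics
python3 - <<'E'
from plant import manip
import cv2
print(manip.state()); print(manip.grip_depth)
for n in ["side","top"]:
    c=manip.read_camera(n); cv2.imwrite(f"pics/{n}0.png",c["image"][:,:,::-1])
    print(n,c["fx"],c["fy"],c["cx"],c["cy"],c["R"],c["t"])
E
```

```text
pics
{'time_s': 0.0, 'joints': array([ 9.64836307e-01,  1.59055300e-01,  1.59818888e+00, -2.38436327e-05,
        1.38617470e+00, -2.10111236e-01]), 'qvel': array([-0.00096194,  0.00016395,  0.00065335,  0.0020083 , -0.00030356,
       -0.00039325]), 'tau': array([-3.54542854e-04, -3.85560930e+01, -3.22113597e+01,  7.02056685e-02,
        3.75259237e-02, -1.67532048e-04]), 'tool_pos': array([0.22139572, 0.53001345, 0.21363711]), 'orientation': array([ 0.13844418,  0.69355043, -0.13963607,  0.69305323]), 'ft_force': array([-0.5550738 , -0.1920988 ,  0.40017571]), 'moment': array([ 0.00872596,  0.06213707, -0.04040599]), 'finger_gap': 0.09172283259133172}
0.0187
side 504.24817872986046 504.24817872986046 277.58619110697566 216.05935003035904 [[ 0.99839488 -0.05659148 -0.00225005]
 [-0.04181133 -0.70967924 -0.70328315]
 [ 0.03820302  0.70224837 -0.71090629]] [-0.48162313  0.12247907  1.57079608]
top 468.4516239502014 468.4516239502014 280.85142051080106 206.92603340791274 [[ 0.00811221 -0.99995171  0.0055464 ]
 [-0.99607342 -0.00856949 -0.08811531]
 [ 0.08815859 -0.00480981 -0.99609484]] [-0.01336325  0.50824448  1.63775876]
```

View pics/side0.png

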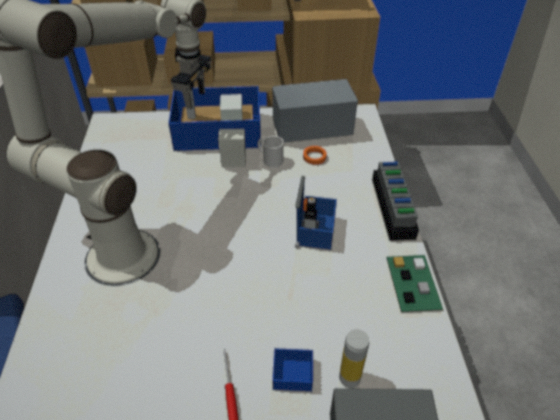

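View pics/top0.png

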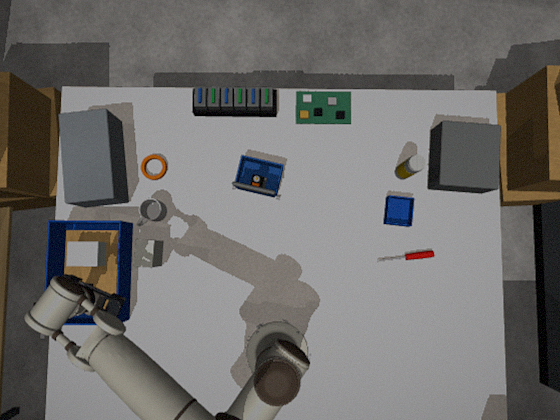

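The side view shows the cradle at about (316,222), with the guard on its left (towards the robot). In the top view it is at about (259,175), with the guard bar along its lower edge. The bystanders are well away from it. Next I'll zoom in and measure.

```bash
cat > h.py <<'E'
from plant import manip
import cv2, numpy as np
def cam(n): return manip.read_camera(n)
def pts(c):
    z=c["z_map"]; v,u=np.indices(z.shape)
    P=np.stack([(u-c["cx"])/c["fx"]*z,(v-c["cy"])/c["fy"]*z,z],-1)
    return (P-c["t"])@c["R"]   # R^T (P-t)
def crop(c,u0,u1,v0,v1,s,name):
    im=c["image"][v0:v1,u0:u1,::-1]; cv2.imwrite(name,cv2.resize(im,None,fx=s,fy=s,interpolation=cv2.INTER_CUBIC))
E
python3 - <<'E'
from h import *
c=cam("top"); crop(c,220,300,140,210,7,"pics/t1.png"); P=pts(c)
import numpy as np
np.save("topP.npy",P); np.save("topI.npy",c["image"])
W=P[145:205,222:300]; m=(W[...,2]>0.02)
print("z bench",np.median(P[210:240,230:300,2]))
for lo,hi in [(0.07,0.1),(0.1,0.13),(0.13,0.15),(0.15,0.2)]:
    k=(W[...,2]>lo)&(W[...,2]<hi); Q=W[k]; print(lo,hi,k.sum(),Q.mean(0) if k.sum() else 0)
    if k.sum()>5:
        r=cv2.minAreaRect((Q[:,:2]*1000).astype(np.float32)); print(r, cv2.boxPoints(r))
c=cam("side"); crop(c,270,360,160,260,6,"pics/s1.png")
E
```

```text
z bench -4.343282778875749e-07
0.07 0.1 259 [0.6261368  0.06692833 0.08249345]
((613.4152221679688, 70.8912353515625), (149.8284912109375, 115.88011932373047), 77.2887954711914) [[540.4113    10.561981]
 [653.45135  -14.935928]
 [686.4191   131.22049 ]
 [573.3791   156.7184  ]]
0.1 0.13 36 [0.56789941 0.07489272 0.11850497]
((578.5885620117188, 77.81912231445312), (133.55496215820312, 46.78371810913086), 76.66808319091797) [[540.4288    18.23523 ]
 [585.9517     7.447281]
 [616.74835  137.40302 ]
 [571.2254   148.19096 ]]
0.13 0.15 105 [0.58757158 0.07614426 0.13513356]
((579.3510131835938, 71.74420166015625), (62.0518684387207, 52.995452880859375), 77.1369400024414) [[546.6112    47.39583 ]
 [598.27673   35.5979  ]
 [612.0908    96.092575]
 [560.4253   107.8905  ]]
0.15 0.2 185 [0.55866776 0.08288793 0.17234696]
((559.1270751953125, 82.45518493652344), (140.08074951171875, 14.611902236938477), 77.52783966064453) [[536.86725   15.645523]
 [551.13434   12.489853]
 [581.3869   149.26485 ]
 [567.1198   152.42052 ]]
```

View pics/t1.png

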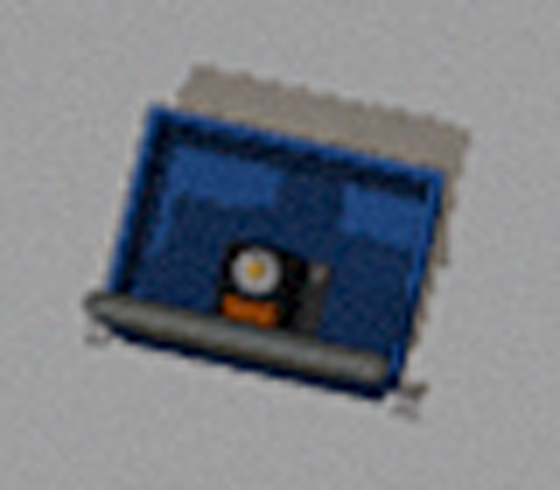

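View pics/s1.png

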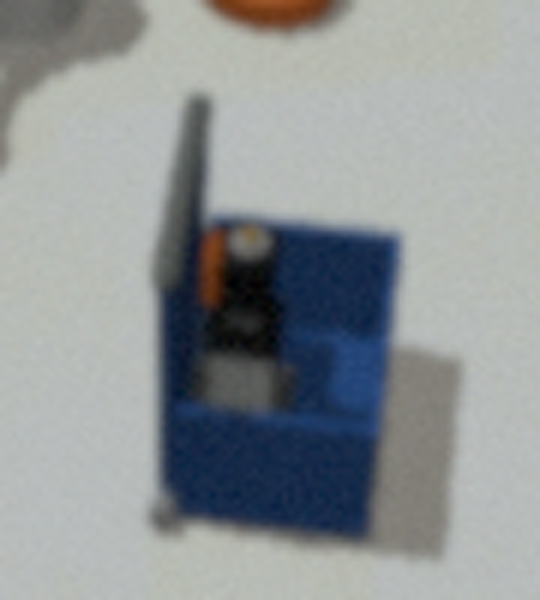

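The crops show the grey bar's ends at about (234,184) and (275,193) in the top view. The white stud disc is at about (256.6,178.3) in the top view and (311.5,200.5) in the side view, with the orange paddle on the guard side. I'll cross-check by casting rays.

```bash
cat >> h.py <<'E'
def ray(c,u,v,z):
    d=c["R"].T@np.array([(u-c["cx"])/c["fx"],(v-c["cy"])/c["fy"],1.]); o=-c["R"].T@c["t"]
    return o+d*(z-o[2])/d[2]
E
python3 - <<'E'
from h import *
from scipy.spatial.transform import Rotation as Ro
c=cam("top"); s=cam("side")
def blobs(c,name,box,mask):
    u0,u1,v0,v1=box; m=np.zeros(mask.shape,np.uint8); m[v0:v1,u0:u1]=mask[v0:v1,u0:u1]
    n,l,st,ce=cv2.connectedComponentsWithStats(m); 
    for i in range(1,n):
        if st[i,4]>8: print(name,st[i],ce[i])
    return m
for nm,k,box in (("top",c,(225,300,145,205)),("side",s,(280,345,165,255))):
    h=cv2.cvtColor(k["image"],cv2.COLOR_RGB2HSV).astype(int)
    blobs(k,nm+" orange",box,((h[...,0]<18)&(h[...,1]>150)&(h[...,2]>60)).astype(np.uint8))
    blobs(k,nm+" grey",box,((h[...,1]<70)&(h[...,2]>80)&(h[...,2]<150)).astype(np.uint8))
    m=blobs(k,nm+" blue",box,((h[...,0]>100)&(h[...,0]<125)&(h[...,1]>130)).astype(np.uint8))
print("stud top", ray(c,256.6,178.3,.137)); print("stud side",ray(s,311.5,200.5,.137))
# back top edge corners top cam: crop (152,108),(442,175)
for u,v in((152,108),(442,175)): print("backcorner",ray(c,220+u/7,140+v/7,.085))
for u,v in((90,302),(385,370)): print("barend top",ray(c,220+u/7,140+v/7,.167))
for u,v in((200,95),(163,280)): print("barend side",ray(s,270+u/6,160+v/6,.167))
st=manip.state(); print(Ro.from_quat(st["orientation"]).as_matrix().round(3))
E
```

```text
top orange [252 182   8   5  26] [255.15384615 184.        ]
top grey [231 149  57  52 563] [263.8259325  169.67850799]
top grey [253 176   7   6  25] [256.04 178.48]
top blue [ 236  156   47   41 1059] [259.42965061 172.67044381]
side orange [303 199   4  12  34] [304.97058824 204.29411765]
side grey [280 165  14   7  62] [285.17741935 166.98387097]
side grey [295 176  50  77 753] [323.3877822  225.24568393]
side grey [305 220  10   9  68] [309.73529412 224.02941176]
side blue [ 298  198   38   51 1201] [318.14238135 224.98084929]
stud top [0.59279087 0.07261727 0.137     ]
stud side [0.59067439 0.06917449 0.137     ]
backcorner [0.67958387 0.12733552 0.085     ]
backcorner [ 0.64754653 -0.01551609  0.085     ]
barend top [0.57173144 0.14804961 0.167     ]
barend top [0.54118237 0.01092836 0.167     ]
barend side [0.57213499 0.15098245 0.167     ]
barend side [0.54123997 0.01411706 0.167     ]
[[-0.     0.386  0.923]
 [-0.     0.923 -0.386]
 [-1.    -0.001 -0.   ]]
```

Estimates of the mast axis from the bar, back wall and stud agree on (0.589, 0.073) within about 4 mm, with cradle yaw at −0.220 rad. I'll raise the tool, cross over and align the jaws with cradle x.

Emit:
send_rows(deltas=[{"offset": [-5,0,0],"delta_rot": [0,0,0],"gripper": 9.19},{"offset": [-5,0,0],"delta_rot": [0,0,0],"gripper": 9.19},{"offset": [0,-2,3.68],"delta_rot": [0,0,0],"gripper": 9.19},{"offset": [0,-2,3.68],"delta_rot": [0,0,0],"gripper": 9.19},{"offset": [0,-2,3.68],"delta_rot": [0,0,0],"gripper": 9.19},{"offset": [0,-2,3.68],"delta_rot": [0,0,0],"gripper": 9.19},{"offset": [0,-2,3.68],"delta_rot": [0,0,0],"gripper": 9.19},{"offset": [0,-2,3.68],"delta_rot": [0,0,0],"gripper": 9.19},{"offset": [0,-2,3.68],"delta_rot": [0,0,0],"gripper": 9.19},{"offset": [0,-2,3.68],"delta_rot": [0,0,0],"gripper": 9.19},{"offset": [0,-2,3.68],"delta_rot": [0,0,0],"gripper": 9.19},{"offset": [0,-2,3.68],"delta_rot": [0,0,0],"gripper": 9.19},{"offset": [0,-2,3.68],"delta_rot": [0,0,0],"gripper": 9.19},{"offset": [0,-2,3.68],"delta_rot": [0,0,0],"gripper": 9.19},{"offset": [0,-2,3.68],"delta_rot": [0,0,0],"gripper": 9.19},{"offset": [0,-2,3.68],"delta_rot": [0,0,0],"gripper": 9.19}])

```text
time_s: 2.3
tool_pos: [0.5898, 0.0724, 0.3145]
orientation: [0.139, 0.693, -0.139, 0.693]
ft_force: [-0.1, -0.1, 0.8]
finger_gap: 0.0922
```

Emit:
send_rows(deltas=[{"offset": [0,0,0],"delta_rot": [0.14,0,0],"gripper": 9.19},{"offset": [0,0,0],"delta_rot": [0.14,0,0],"gripper": 9.19},{"offset": [0,0,0],"delta_rot": [0.14,0,0],"gripper": 9.19},{"offset": [0,0,0],"delta_rot": [0.14,0,0],"gripper": 9.19},{"offset": [0,0,0],"delta_rot": [0.14,0,0],"gripper": 9.19},{"offset": [0,0,0],"delta_rot": [0.14,0,0],"gripper": 9.19},{"offset": [0,0,0],"delta_rot": [0.14,0,0],"gripper": 9.19},{"offset": [0,0,0],"delta_rot": [0.14,0,0],"gripper": 9.19},{"offset": [0,0,0],"delta_rot": [0.14,0,0],"gripper": 9.19},{"offset": [0,0,0],"delta_rot": [0.135,0,0],"gripper": 9.19},{"offset": [0,0,0],"delta_rot": [0,0,0],"gripper": 9.19}])

```text
time_s: 3.68
tool_pos: [0.5891, 0.0736, 0.3145]
orientation: [-0.551, -0.443, 0.552, -0.442]
ft_force: [0.4, 0.4, 0.4]
finger_gap: 0.0919
```

Run:
```python
from h import *
from scipy.spatial.transform import Rotation as Ro
st=manip.state(); R=Ro.from_quat(st["orientation"]).as_matrix(); print(st["time_s"],st["tool_pos"],st["joints"].round(3),R.round(3))
c=cam("wrist"); cv2.imwrite("pics/w1.png",c["image"][:,:,::-1]); print(c["mount"].round(3),c["fx"],c["cx"],c["cy"])
P=pts({**c,"R":np.eye(3),"t":np.zeros(3)}); M=c["mount"]
W=((P@M[:3,:3].T+M[:3,3])@R.T+st["tool_pos"]); ok=c["z_map"]>0
np.save("W1.npy",W)
for lo,hi in [(0.08,0.09),(0.133,0.137),(0.139,0.15),(0.155,0.185)]:
    k=ok&(W[...,2]>lo)&(W[...,2]<hi); Q=W[k]; print(lo,hi,k.sum(),Q.mean(0) if k.sum() else 0)
    if k.sum()>5:
        r=cv2.minAreaRect((Q[:,:2]*1000).astype(np.float32)); print(r)
```

```text
3.675 [0.5890714  0.07355216 0.31449609] [-0.079  0.161  1.399 -0.     1.582  0.139] [[-0.     0.976 -0.217]
 [-0.    -0.217 -0.976]
 [-1.    -0.     0.   ]]
[[ 0.    -0.29   0.957 -0.17 ]
 [ 1.    -0.001 -0.001  0.   ]
 [ 0.001  0.957  0.29  -0.083]
 [ 0.     0.     0.     1.   ]] 319.5327464858529 284.2145751512064 207.8684376451414
0.08 0.09 2483 [0.72478898 0.09397437 0.08438253]
((729.8977661132812, 92.58354187011719), (386.397705078125, 187.51058959960938), 13.99703311920166)
0.133 0.137 587 [0.59083687 0.07673969 0.13476319]
((584.176513671875, 75.05655670166016), (130.0553741455078, 44.21394348144531), 77.21196746826172)
0.139 0.15 53 [0.58976821 0.07956711 0.14211655]
((583.4149780273438, 96.16770935058594), (98.71723175048828, 33.912147521972656), 77.67271423339844)
0.155 0.185 1841 [0.56004369 0.08800151 0.17192942]
((558.5496215820312, 83.47660064697266), (141.41038513183594, 14.098134994506836), 77.43179321289062)
```

View pics/w1.png

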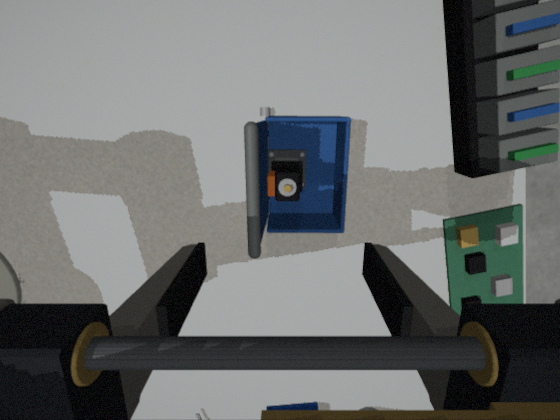

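The wrist view looks along the cradle: bar at u≈253 (v 123–257), paddle at (271,183), head top at (288,183). The jaw axis is parallel to cradle x. Now I'll refine the head centre from this view.

Run:
```python
import numpy as np
W=np.load("W1.npy"); e=np.array([.976,-.217]); f=np.array([.217,.976])
V=W[110:245,235:360]; z=V[...,2]; 
def s(k,n):
    Q=V[k][:,:2]-[.589,.073]; a=Q@e*1000; b=Q@f*1000
    print(n,k.sum(),"x",np.percentile(a,[2,10,50,90,98]).round(1),"y",np.percentile(b,[2,10,50,90,98]).round(1))
near=np.abs((V[...,:2]-[.592,.073])@f)<.03
xx=(V[...,:2]-[.589,.073])@e
s(near&(z>.1325)&(z<.137)&(xx>-.02),"head top"); s((z>.139)&(z<.15)&(xx>-.02)&near,"stud")
s((z>.155)&(z<.185),"bar"); s((z>.083)&(z<.087)&(xx>-.04),"walls"); s(near&(z>.128)&(z<.1325)&(xx<-.0),"paddle top")
```

```text
head top 588 x [-10.5  -7.9   3.3  14.5  16.7] y [-13.5 -10.7   4.5  16.5  18.7]
stud 46 x [-0.1  1.   3.2  6.   6.5] y [-1.   0.2  2.7  6.   6.7]
bar 1688 x [-38.4 -37.1 -31.3 -26.1 -25.2] y [-48.6 -36.9  16.1  62.5  71.6]
walls 1151 x [-25.4  -8.5  59.7  78.7  79.8] y [-71.8 -69.9  18.3  75.3  76.5]
paddle top 203 x [-27.  -26.8 -14.8 -10.2  -3.6] y [-10.3  -6.9   5.5  16.9  25.7]
```

Emit:
send_rows(deltas=[{"offset": [2.4,0,0],"delta_rot": [0,0,0],"gripper": 0},{"offset": [2.4,0,0],"delta_rot": [0,0,0],"gripper": 0},{"offset": [2.4,0,0],"delta_rot": [0,0,0],"gripper": 0},{"offset": [2.4,0,0],"delta_rot": [0,0,0],"gripper": 0},{"offset": [0,0,0],"delta_rot": [0,0,0],"gripper": 0},{"offset": [0,0,0],"delta_rot": [0,0,0],"gripper": 0}], force=20)

```text
time_s: 4.47
tool_pos: [0.5897, 0.0735, 0.2198]
orientation: [0.552, 0.442, -0.551, 0.443]
ft_force: [0.3, 0.2, -0.4]
finger_gap: 0.034
```

Emit:
send_rows(deltas=[{"offset": [0,0,0],"delta_rot": [0,0,0],"gripper": 0},{"offset": [0,0,0],"delta_rot": [0,0,0],"gripper": 0},{"offset": [0,0,0],"delta_rot": [0,0,0],"gripper": 0},{"offset": [2,0,0],"delta_rot": [0,0,0],"gripper": 0},{"offset": [2,0,0],"delta_rot": [0,0,0],"gripper": 0},{"offset": [1.5,0,0],"delta_rot": [0,0,0],"gripper": 0},{"offset": [1.4,0,0],"delta_rot": [0,0,0],"gripper": 0},{"offset": [0,0,0],"delta_rot": [0,0,0],"gripper": 0}])

```text
time_s: 5.48
tool_pos: [0.5883, 0.0736, 0.1483]
orientation: [-0.551, -0.443, 0.552, -0.442]
ft_force: [-0.5, 0.2, -0.1]
finger_gap: 0.0003
```

Run:
```python
from h import *
st=manip.state(); print(st["tool_pos"],st["finger_gap"],st["ft_force"])
c=cam("side"); crop(c,270,360,140,260,5,"pics/s2.png")
# plan: TCP in cradle frame relative to axis for theta
r=.138;h=.018
A=np.array([.5925,.074]);e=np.array([.976,-.217])
print("xc now",(st["tool_pos"][:2]-A)@e)
for th in np.linspace(0,1.55,9):
    x=-.031-r*np.sin(th)+.004*np.cos(th)+h; z=.012+r*np.cos(th)+.004*np.sin(th)
    print(round(th,3),round(x*1000,1),round(z*1000,1))
```

```text
[0.58831178 0.07358973 0.14834389] 0.0002712401100485468 [-0.49264818  0.24930531 -0.08084852]
xc now -0.003998674294231555
0.0 -9.0 150.0
0.194 -35.6 148.2
0.388 -61.4 141.3
0.581 -85.4 129.5
0.775 -106.7 113.4
0.969 -124.5 93.5
1.162 -138.1 70.5
1.356 -147.0 45.3
1.55 -150.9 18.9
```

View pics/s2.png

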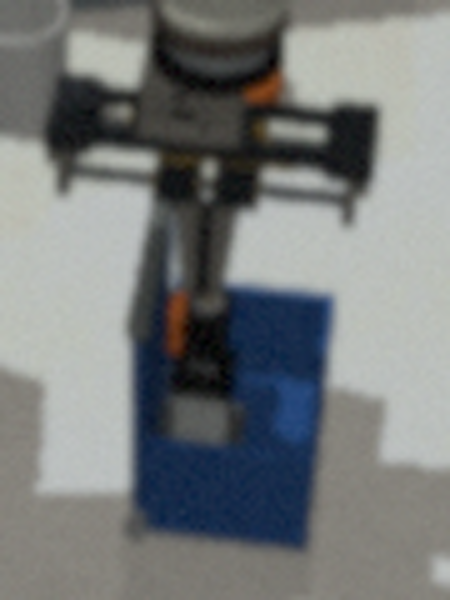

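The fingertips are closed above the stud, behind the bar (bar at crop (145,270), fingers at (205,260)). Now I'll push the guard open along its arc.

Emit:
send_rows(deltas=[{"offset": [0,-1.3,0],"delta_rot": [0,0,0],"gripper": 0},{"offset": [0,-1.33,0],"delta_rot": [0,0,0],"gripper": 0},{"offset": [0,-1.33,0],"delta_rot": [0,0,0],"gripper": 0},{"offset": [0.3,-1.3,0],"delta_rot": [0,0,0],"gripper": 0},{"offset": [0.4,-1.3,0],"delta_rot": [0,0,0],"gripper": 0},{"offset": [0.55,-1.2,0],"delta_rot": [0,0,0],"gripper": 0},{"offset": [0.65,-1.2,0],"delta_rot": [0,0,0],"gripper": 0},{"offset": [0,0,0],"delta_rot": [0,0,0],"gripper": 0}])

```text
time_s: 6.52
tool_pos: [0.4997, 0.0935, 0.1293]
orientation: [-0.551, -0.443, 0.553, -0.441]
ft_force: [0.1, 0.7, -0.1]
finger_gap: 0.0006
```

Run:
```python
from h import *
c=cam("side"); crop(c,250,360,140,260,5,"pics/s3.png")
```

```text
(no output)
```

View pics/s3.png

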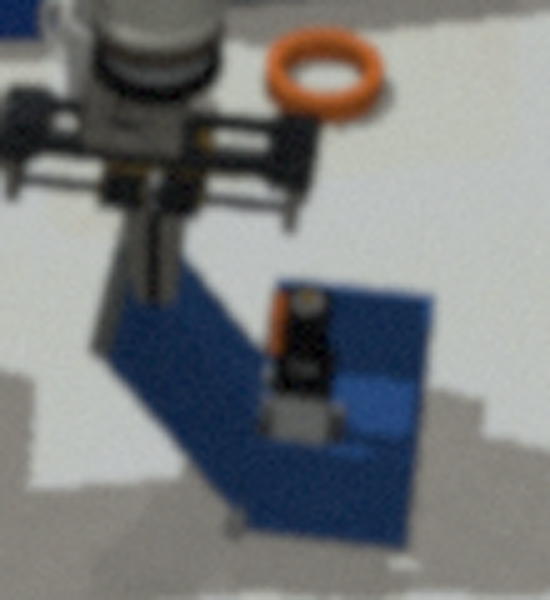

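The guard has swung to about 0.6 rad (bar at crop (110,310), tips just behind it). I'll continue down the arc.

Emit:
send_rows(deltas=[{"offset": [0.75,-1.1,0],"delta_rot": [0,0,0],"gripper": 0},{"offset": [0.85,-1.05,0],"delta_rot": [0,0,0],"gripper": 0},{"offset": [0.95,-0.95,0],"delta_rot": [0,0,0],"gripper": 0},{"offset": [1.05,-0.85,0],"delta_rot": [0,0,0],"gripper": 0},{"offset": [1.1,-0.75,0],"delta_rot": [0,0,0],"gripper": 0},{"offset": [1.2,-0.6,0],"delta_rot": [0,0,0],"gripper": 0},{"offset": [1.25,-0.5,0],"delta_rot": [0,0,0],"gripper": 0},{"offset": [1.25,-0.4,0],"delta_rot": [0,0,0],"gripper": 0},{"offset": [1.3,-0.2,0],"delta_rot": [0,0,0],"gripper": 0},{"offset": [1.0,-0.1,0],"delta_rot": [0,0,0],"gripper": 0},{"offset": [0,0,0],"delta_rot": [0,0,0],"gripper": 0}])

```text
time_s: 7.95
tool_pos: [0.4375, 0.1072, 0.0226]
orientation: [-0.551, -0.443, 0.552, -0.442]
ft_force: [-1.4, -1.2, -0.5]
finger_gap: 0.0005
```

Emit:
send_rows(deltas=[{"offset": [0.3,0,0],"delta_rot": [0,0,0],"gripper": 0},{"offset": [0.3,0,0],"delta_rot": [0,0,0],"gripper": 0},{"offset": [0.1,0,0],"delta_rot": [0,0,0],"gripper": 0},{"offset": [0,0,0],"delta_rot": [0,0,0],"gripper": 0}])

```text
time_s: 8.45
tool_pos: [0.439, 0.1073, 0.0188]
orientation: [-0.552, -0.442, 0.552, -0.442]
ft_force: [-8.5, -1.2, 20.4]
finger_gap: 0.0005
```

The tips stopped at z 18.8 mm with 20 N upward, which matches the panel's inner face at 1.55 rad (18.9 mm expected). I'll lift off, open the jaws and go over the mast.

Emit:
send_rows(deltas=[{"offset": [-1,0,0],"delta_rot": [0,0,0],"gripper": 0},{"offset": [-3,0,0],"delta_rot": [0,0,0],"gripper": 0},{"offset": [-4,0,0],"delta_rot": [0,0,0],"gripper": 9.19},{"offset": [-4,0,0],"delta_rot": [0,0,0],"gripper": 9.19},{"offset": [-4,0,0],"delta_rot": [0,0,0],"gripper": 9.19},{"offset": [-4,0,0],"delta_rot": [0,0,0],"gripper": 9.19},{"offset": [-2,0,0],"delta_rot": [0,0,0],"gripper": 9.19},{"offset": [0,3,0],"delta_rot": [0,0,0],"gripper": 9.19},{"offset": [0,3,0],"delta_rot": [0,0,0],"gripper": 9.19},{"offset": [0,3,0],"delta_rot": [0,0,0],"gripper": 9.19},{"offset": [0,3,0],"delta_rot": [0,0,0],"gripper": 9.19},{"offset": [0,3,0],"delta_rot": [0,0,0],"gripper": 9.19},{"offset": [0,0.6,0],"delta_rot": [0,0,0],"gripper": 9.19},{"offset": [0,0,0],"delta_rot": [0,0,0],"gripper": 9.19},{"offset": [0,0,0],"delta_rot": [0,0,0],"gripper": 9.19}])

```text
time_s: 10.32
tool_pos: [0.5897, 0.0736, 0.2368]
orientation: [-0.552, -0.442, 0.552, -0.442]
ft_force: [-0.7, -0.0, -0.5]
finger_gap: 0.0923
```

Run:
```python
from h import *
from scipy.spatial.transform import Rotation as Ro
st=manip.state(); R=Ro.from_quat(st["orientation"]).as_matrix(); print(st["time_s"],st["tool_pos"],R.round(3),st["ft_force"])
c=cam("wrist"); cv2.imwrite("pics/w2.png",c["image"][:,:,::-1])
M=c["mount"]; P=pts({**c,"R":np.eye(3),"t":np.zeros(3)}); T=P@M[:3,:3].T+M[:3,3]; W=T@R.T+st["tool_pos"]
ok=c["z_map"]>0; z=W[...,2]
near=ok&(np.hypot(*(W[...,:2]-[.5925,.074]).transpose(2,0,1))<.035)
def s(k,n):
    Q=T[k]*1000; print(n,k.sum(),"ty",np.percentile(Q[:,1],[1,5,50,95,99]).round(1),"tz",np.percentile(Q[:,2],[1,5,50,95,99]).round(1),"z",W[k][:,2].mean())
h=cv2.cvtColor(c["image"],cv2.COLOR_RGB2HSV).astype(int)
org=(h[...,0]<18)&(h[...,1]>150)&(h[...,2]>50)
s(near&(z>.132)&(z<.137)&~org,"head top"); s(near&(z>.139)&(z<.15),"stud"); s(near&org&(z>.09)&(z<.14),"orange")
s(near&org&(z>.128)&(z<.14),"orange top")
# guard flatness
x=(W[...,:2]-[.5925,.074])@np.array([.976,-.217]); y=(W[...,:2]-[.5925,.074])@np.array([.217,.976])
g=ok&(np.abs(y)<.06)
for a in range(-200,-30,20):
    k=g&(np.abs(x-a/1000)<.005); print(a,k.sum(),np.median(z[k])*1000 if k.sum() else None)
t=cam("top"); crop(t,215,300,140,225,7,"pics/t2.png")
```

```text
10.325 [0.58971711 0.07357297 0.23676223] [[-0.     0.976 -0.218]
 [ 0.    -0.218 -0.976]
 [-1.    -0.    -0.   ]] [-0.68318466 -0.04619757 -0.51789173]
head top 945 ty [-10.6  -9.6   2.8  15.2  16.2] tz [-18.4 -17.3  -4.4  12.8  14.2] z 0.13469337522342675
stud 72 ty [-0.8 -0.3  2.7  6.2  6.2] tz [-5.8 -5.5 -2.2  1.4  2.1] z 0.14237939076980763
orange 313 ty [-19.9 -19.6 -15.3 -11.6 -11.4] tz [-14.1 -13.9  -5.2   7.9   9.2] z 0.12845830575488057
orange top 257 ty [-19.9 -19.6 -15.3 -11.6 -11.4] tz [-14.  -13.2  -2.7   8.1   9.2] z 0.13128650222662205
-200 291 -0.31266013408490223
-180 894 19.705636341627198
-160 784 18.310015578764812
-140 772 17.85153265522614
-120 774 17.37470864561626
-100 752 17.002645835856367
-80 981 16.849399693987355
-60 7420 342.6889742870317
-40 2114 339.6275532760976
```

View pics/w2.png

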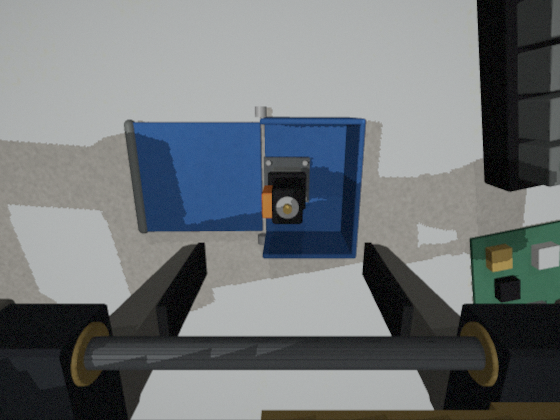

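View pics/t2.png

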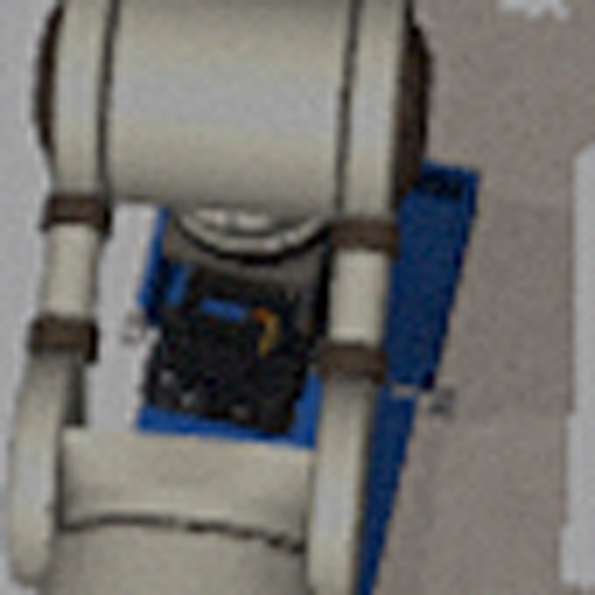

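The guard is flat (panel slope about 0.018, so about 1.55 rad) and the head stands at tool y +2.8 mm, z −2.1 mm, with the paddle face at −20 mm as expected. I'll centre on the squeezed width (+2.3, −2.1 mm) and descend.

Emit:
send_rows(deltas=[{"offset": [0,0.23,-0.2],"delta_rot": [0,0,0],"gripper": 9.19},{"offset": [2,0,0],"delta_rot": [0,0,0],"gripper": 9.19},{"offset": [2,0,0],"delta_rot": [0,0,0],"gripper": 9.19},{"offset": [2,0,0],"delta_rot": [0,0,0],"gripper": 9.19},{"offset": [2,0,0],"delta_rot": [0,0,0],"gripper": 9.19},{"offset": [2,0,0],"delta_rot": [0,0,0],"gripper": 9.19},{"offset": [2,0,0],"delta_rot": [0,0,0],"gripper": 9.19},{"offset": [1,0,0],"delta_rot": [0,0,0],"gripper": 9.19},{"offset": [0.9,0,0],"delta_rot": [0,0,0],"gripper": 9.19},{"offset": [0,0,0],"delta_rot": [0,0,0],"gripper": 9.19},{"offset": [0,0,0],"delta_rot": [0,0,0],"gripper": 5},{"offset": [0,0,0],"delta_rot": [0,0,0],"gripper": 5},{"offset": [0,0,0],"delta_rot": [0,0,0],"gripper": 5},{"offset": [0,0,0],"delta_rot": [0,0,0],"gripper": 5}], force=20)

```text
time_s: 12.18
tool_pos: [0.5933, 0.0747, 0.0978]
orientation: [0.552, 0.442, -0.552, 0.442]
ft_force: [0.1, -0.3, 0.3]
finger_gap: 0.0539
```

Run:
```python
from h import *
print(manip.state()["ft_force"],manip.state()["tool_pos"])
c=cam("wrist"); cv2.imwrite("pics/w3.png",c["image"][:,:,::-1])
```

```text
[ 0.07097007 -0.34297893  0.3019341 ] [0.59326941 0.07468504 0.09778823]
```

View pics/w3.png

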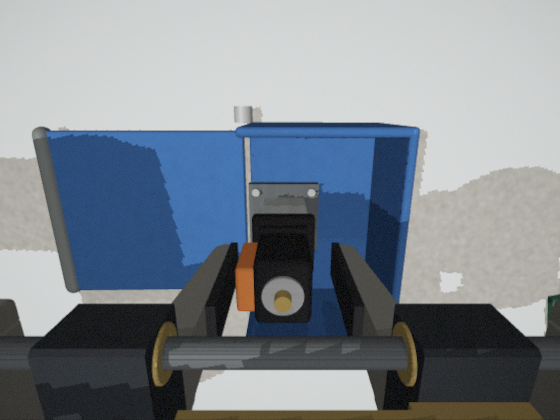

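The fingers straddle the head: paddle at (246,275), head at (284,275), pads at about (237,262) and (335,262). I'll close now.

Emit:
send_rows(deltas=[{"offset": [0,0,0],"delta_rot": [0,0,0],"gripper": 0},{"offset": [0,0,0],"delta_rot": [0,0,0],"gripper": 0},{"offset": [0,0,0],"delta_rot": [0,0,0],"gripper": 0},{"offset": [0,0,0],"delta_rot": [0,0,0],"gripper": 0},{"offset": [0,0,0],"delta_rot": [0,0,0],"gripper": 0},{"offset": [0,0,0],"delta_rot": [0,0,0],"gripper": 0}], force=45)

```text
time_s: 12.98
tool_pos: [0.5924, 0.0749, 0.0976]
orientation: [-0.551, -0.443, 0.552, -0.442]
ft_force: [-5.2, 0.6, 4.7]
finger_gap: 0.0283
```

The gap is 28.3 mm against 29 mm nominal, so the paddle is fully in. I'll draw up gently, easing 1 mm towards −x to take off the side load.

Emit:
send_rows(deltas=[{"offset": [-0.3,-0.1,0],"delta_rot": [0,0,0],"gripper": 0},{"offset": [-0.5,0,0],"delta_rot": [0,0,0],"gripper": 0},{"offset": [-0.6,0,0],"delta_rot": [0,0,0],"gripper": 0},{"offset": [-0.6,0,0],"delta_rot": [0,0,0],"gripper": 0},{"offset": [0,0,0],"delta_rot": [0,0,0],"gripper": 0}], force=55)

```text
time_s: 13.6
tool_pos: [0.5922, 0.0749, 0.1183]
orientation: [-0.552, -0.442, 0.552, -0.442]
ft_force: [-0.3, 0.5, -3.5]
finger_gap: 0.0283
```

Emit:
send_rows(deltas=[{"offset": [-0.6,0,0],"delta_rot": [0,0,0],"gripper": 0},{"offset": [-0.6,0,0],"delta_rot": [0,0,0],"gripper": 0},{"offset": [-0.6,0,0],"delta_rot": [0,0,0],"gripper": 0},{"offset": [-0.6,0,0],"delta_rot": [0,0,0],"gripper": 0},{"offset": [-0.6,0,0],"delta_rot": [0,0,0],"gripper": 0},{"offset": [-0.5,0,0],"delta_rot": [0,0,0],"gripper": 0},{"offset": [-0.5,0,0],"delta_rot": [0,0,0],"gripper": 0},{"offset": [-0.6,0,0],"delta_rot": [0,0,0],"gripper": 0},{"offset": [-0.6,0,0],"delta_rot": [0,0,0],"gripper": 0},{"offset": [0,0,0],"delta_rot": [0,0,0],"gripper": 0}])

```text
time_s: 14.85
tool_pos: [0.5922, 0.0749, 0.1704]
orientation: [0.552, 0.442, -0.552, 0.442]
ft_force: [-1.5, 0.3, -2.9]
finger_gap: 0.028
```

```bash
cat > look.py <<'E'
from h import *
from scipy.spatial.transform import Rotation as Ro
import sys
st=manip.state(); R=Ro.from_quat(st["orientation"]).as_matrix(); print(st["time_s"],st["tool_pos"],st["ft_force"],st["finger_gap"])
c=cam("wrist"); cv2.imwrite(f"pics/w{sys.argv[1]}.png",c["image"][:,:,::-1])
M=c["mount"]; P=pts({**c,"R":np.eye(3),"t":np.zeros(3)}); T=P@M[:3,:3].T+M[:3,3]; W=T@R.T+st["tool_pos"]
h=cv2.cvtColor(c["image"],cv2.COLOR_RGB2HSV).astype(int)
k=(c["z_map"]>0)&(np.abs(T[...,1])<.012)&(np.abs(T[...,2])<.015)&(T[...,0]>-.06)&(T[...,0]<.05)
zz=W[k][:,2]; print(k.sum(),"head/stud z",np.percentile(zz,[5,25,50,75,95,99]).round(4))
s=cam("side"); crop(s,250,360,140,260,5,f"pics/s{sys.argv[1]}.png")
E
python3 look.py 4
```

```text
14.85 [0.59219712 0.07491464 0.17039792] [-1.53282571  0.34687581 -2.93367503] 0.027972864688983717
3216 head/stud z [0.1339 0.2069 0.2077 0.2093 0.215  0.2159]
```

The head top is at 0.2077, so it has risen 72.7 mm, the same as the TCP's 72.8 mm, with no slip. It is past the first stop. I'll continue towards the second.

Emit:
send_rows(deltas=[{"offset": [-0.6,0,0],"delta_rot": [0,0,0],"gripper": 0},{"offset": [-0.6,0,0],"delta_rot": [0,0,0],"gripper": 0},{"offset": [-0.6,0,0],"delta_rot": [0,0,0],"gripper": 0},{"offset": [-0.6,0,0],"delta_rot": [0,0,0],"gripper": 0},{"offset": [-0.6,0,0],"delta_rot": [0,0,0],"gripper": 0},{"offset": [-0.6,0,0],"delta_rot": [0,0,0],"gripper": 0},{"offset": [-0.5,0,0],"delta_rot": [0,0,0],"gripper": 0},{"offset": [-0.3,0,0],"delta_rot": [0,0,0],"gripper": 0},{"offset": [0,0,0],"delta_rot": [0,0,0],"gripper": 0}])

```text
time_s: 16.08
tool_pos: [0.5922, 0.0749, 0.2142]
orientation: [0.552, 0.442, -0.552, 0.442]
ft_force: [-0.8, -0.4, -5.5]
finger_gap: 0.0283
```

Emit:
send_rows(deltas=[{"offset": [-0.1,0,0],"delta_rot": [0,0,0],"gripper": 0},{"offset": [-0.1,0,0],"delta_rot": [0,0,0],"gripper": 0},{"offset": [0,0,0],"delta_rot": [0,0,0],"gripper": 0}])

```text
time_s: 16.45
tool_pos: [0.5921, 0.0749, 0.2155]
orientation: [-0.552, -0.442, 0.552, -0.442]
ft_force: [0.2, -0.0, -9.0]
finger_gap: 0.0286
```

Emit:
send_rows(deltas=[{"offset": [-0.1,0,0],"delta_rot": [0,0,0],"gripper": 0},{"offset": [-0.1,0,0],"delta_rot": [0,0,0],"gripper": 0},{"offset": [0,0,0],"delta_rot": [0,0,0],"gripper": 0}])

```text
time_s: 16.82
tool_pos: [0.5921, 0.0749, 0.2177]
orientation: [-0.552, -0.442, 0.552, -0.442]
ft_force: [-0.7, 0.3, -8.4]
finger_gap: 0.0285
```

Emit:
send_rows(deltas=[{"offset": [-0.1,0,0],"delta_rot": [0,0,0],"gripper": 0},{"offset": [0,0,0],"delta_rot": [0,0,0],"gripper": 0}])

```text
time_s: 17.08
tool_pos: [0.592, 0.0749, 0.2177]
orientation: [-0.552, -0.442, 0.552, -0.442]
ft_force: [1.1, 0.8, -13.3]
finger_gap: 0.0284
```

Emit:
send_rows(deltas=[{"offset": [-0.1,0,0],"delta_rot": [0,0,0],"gripper": 0},{"offset": [0,0,0],"delta_rot": [0,0,0],"gripper": 0}])

```text
time_s: 17.32
tool_pos: [0.5918, 0.0749, 0.2179]
orientation: [-0.551, -0.442, 0.552, -0.442]
ft_force: [4.8, -0.5, -22.8]
finger_gap: 0.028
```

```bash
python3 look.py 5
```

```text
17.325 [0.59177105 0.0749112  0.21790734] [  4.83684686  -0.52458191 -22.76271524] 0.028000180665872027
3203 head/stud z [0.1818 0.2543 0.2551 0.2568 0.2625 0.2633]
```

The second stop is reached: z stays at 0.2178 while the pull rises from 8 to 23 N, and the head top is 120.1 mm above rest. I'll ease the pull slightly and check that it holds steady.

Emit:
send_rows(deltas=[{"offset": [0.05,0,0],"delta_rot": [0,0,0],"gripper": 0},{"offset": [0,0,0],"delta_rot": [0,0,0],"gripper": 0},{"offset": [0,0,0],"delta_rot": [0,0,0],"gripper": 0},{"offset": [0,0,0],"delta_rot": [0,0,0],"gripper": 0},{"offset": [0,0,0],"delta_rot": [0,0,0],"gripper": 0},{"offset": [0,0,0],"delta_rot": [0,0,0],"gripper": 0},{"offset": [0,0,0],"delta_rot": [0,0,0],"gripper": 0},{"offset": [0,0,0],"delta_rot": [0,0,0],"gripper": 0}])

```text
time_s: 18.42
tool_pos: [0.5917, 0.0749, 0.2179]
orientation: [-0.551, -0.442, 0.552, -0.442]
ft_force: [4.6, 0.1, -26.5]
finger_gap: 0.0283
```

```bash
python3 look.py 6
```

```text
18.425 [0.59169371 0.07491445 0.21793189] [  4.58060967   0.07678419 -26.45766971] 0.028321689964011514
3198 head/stud z [0.1817 0.2543 0.2552 0.2568 0.2624 0.2634]
```

View pics/w6.png

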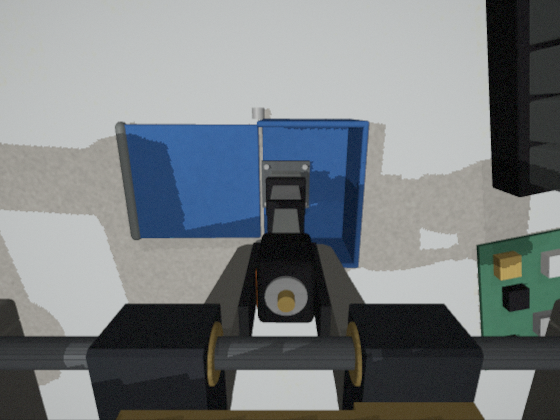

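View pics/s6.png

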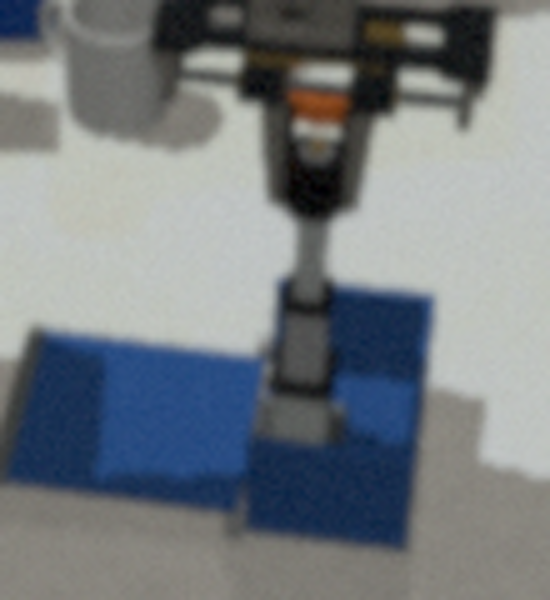

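The pictures show both tubes out, the paddle squeezed flush with the head at (258,285), and the guard flat. The pull is still 26 N, so I'll ease a little more and check for drift.

Emit:
send_rows(deltas=[{"offset": [0.08,0,0],"delta_rot": [0,0,0],"gripper": 0},{"offset": [0,0,0],"delta_rot": [0,0,0],"gripper": 0},{"offset": [0,0,0],"delta_rot": [0,0,0],"gripper": 0},{"offset": [0,0,0],"delta_rot": [0,0,0],"gripper": 0}])

```text
time_s: 19.02
tool_pos: [0.5918, 0.0749, 0.2179]
orientation: [-0.552, -0.442, 0.552, -0.442]
ft_force: [2.7, -0.0, -24.6]
finger_gap: 0.0281
```

Emit:
send_rows(deltas=[{"offset": [0,0,0],"delta_rot": [0,0,0],"gripper": 0},{"offset": [0,0,0],"delta_rot": [0,0,0],"gripper": 0},{"offset": [0,0,0],"delta_rot": [0,0,0],"gripper": 0},{"offset": [0,0,0],"delta_rot": [0,0,0],"gripper": 0},{"offset": [0,0,0],"delta_rot": [0,0,0],"gripper": 0},{"offset": [0,0,0],"delta_rot": [0,0,0],"gripper": 0},{"offset": [0,0,0],"delta_rot": [0,0,0],"gripper": 0},{"offset": [0,0,0],"delta_rot": [0,0,0],"gripper": 0}])

```text
time_s: 20.02
tool_pos: [0.5918, 0.0749, 0.2179]
orientation: [-0.552, -0.442, 0.552, -0.442]
ft_force: [2.9, -0.8, -25.4]
finger_gap: 0.0282
```

```bash
python3 look.py 7
```

```text
20.025 [0.59181418 0.07493375 0.21790727] [  2.89013585  -0.84219695 -25.40401043] 0.028201088058280345
3207 head/stud z [0.1819 0.2543 0.2551 0.2568 0.2624 0.2633]
```

Over 1 s the pose, gap, force and head height all stayed steady, so I'm handing it in.

Run:
```python
from plant import manip
print(manip.finish_job())
```

```text
the job is handed in; nothing more can be done
None
```

I swung the guard down flat, then squeezed the head's paddle in and drew the mast up to its second stop. I handed the job in still holding it there, at about 20 s of the 53 s allowed.

- **Guard:** The wrist depth image showed the panel lying flat, at about 1.55 rad. It was still down in the last pictures.
- **Paddle:** The finger gap stayed at about 28.2 mm throughout the lift. That is slightly under the 29 mm given for a full squeeze, and the picture shows the paddle flush with the head.
- **Mast:** The head top rose 120.1 mm and the tool 120.3 mm, so the grip did not slip. At the stop, the tool stayed put while the upward pull rose from 8 N to about 25 N.
- **Steadiness:** Over the last second before hand-in, pose, gap, pull and head height did not change.
- **What disagreed:** Easing the command 1.3 mm lowered the pull less than I expected; it stayed at about 25 N. That is well under the 120 N wrist-force limit, so I left it. The first position estimates from the cameras differed by up to about 5 mm, and the closer wrist view settled it.
- **Bystanders:** I kept clear of them and felt no unexpected contact. I did not measure their positions again at the end.

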